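# Pack the hand-wash caddy

## Task

Pack the blue hand-wash caddy with both loose soap bars, the blue dosing cup and the red-and-cream timer. The bars go flat and crosswise into the roller lane so that they roll down to the stop, the cream one in front because it is to be used up first and the olive one right behind it; the cup stands upright in the smaller round recess and the timer upright in the larger one. The bar in the dish, the navy pin box and the candle tin do not belong to it: leave them where they are.

Things in the scene. Friction and masses are not known exactly. Their poses are not given: they have to be found in the camera images.
- caddy: Blue tray 217 (x) x 200 mm (y), walls 34 mm high, steel handles left and right (24 mm out); fixed. Origin: centre of underside, x away from the robot. Holds roller lane and recess block side by side, either on the left. A wall shelf hangs 0.63 m above the table beyond x = 0.588 m. A bar set crosswise (71 mm side along y) on the upper half of the lane rolls down by itself in about 2 s once let go.
- lane: Roller lane fixed in the caddy: grey rollers, yellow-edged rails 85 mm apart, red stop. Origin: centre of underside, 4 mm above table; z up, 205 mm along x. Falls towards -x (the robot) at 0.22 rad; roller tops at z = 0.022+0.224(x+0.1) m, x = -0.09 to 0.095. Rails stand 13 mm above rollers. Stop face x = -0.096, its top z = 0.048; upper end open. Bars come to rest at x = -0.074 and -0.030.
- holder: White block fixed in the caddy beside the lane, 205 (x) x 93 (y) x 36 mm high, with two round recesses 10 mm deep in its top. Origin: centre of its underside, 4 mm above the table; z up. Smaller recess (cup): 66 mm across, centre x = -0.056, y = 0 m, nearer the robot. Larger (timer): 80 mm across, centre x = 0.048, y = 0 m. Recess floors at z = 0.026, top at z = 0.036 m.
- cream_bar_mid (a point): Centre of the loose cream-yellow bar of soap, 45 (x) x 71 (y) x 24 mm (z) with rounded edges, 0.07 to 0.12 kg, lying flat on the table. Grasp across its 45 mm side.
- olive_bar_mid (a point): Centre of the olive-green bar of soap, 45 (x) x 71 (y) x 24 mm (z) with rounded edges, 0.07 to 0.12 kg, lying flat on the table. Grasp across its 45 mm side.
- dosing_cup_mid (a point): Centre (27 mm above its foot) of the blue plastic dosing cup, open at the top, 54 mm high, 45 mm across at the foot widening to 57 mm at the rim, 22 g, standing upright; z is its axis. Grasp it round the outside, fingertips 12 mm or more above its foot so that they stay clear of the recess edge.
- timer_mid (a point): Centre (27 mm above its foot) of the wind-up timer: round, 64 mm across, cream base 24 mm high, red dome, on top a straight red grip bar 8 mm wide (x), 46 mm long (y), 42 to 54 mm above the foot; 0.11 to 0.18 kg, upright; z is its axis. The dial does not turn. Grasp it round the body, fingertips 12 mm or more above its foot to clear the recess edge, or by the bar.
- dish_bar_mid (a point): Centre of a cream bar of soap 47 x 73 x 24 mm that lies in a white soap dish (68 x 98 x 20 mm): in use at the sink, to be left alone.
- pin_box_mid (a point): Centre of the navy-blue pin box, 46 x 66 x 28 mm, shaped much like a bar of soap: mending kit, to be left alone.
- candle_tin_mid (a point): Centre of a small round white tin with a green candle, 38 mm across and 17 mm high: to be left alone.
There are look-alikes about, which are no part of the job. Leave any purple look-alike of the part that bears dosing_cup_mid alone.

How it is judged:
By the outcome, as a careful person would: the job done as asked, in the order asked, and still so for the second after the job is handed in, with the robot touching nothing.
It also fails if it takes over 118 s, if anything falls off the work surface, if the arm or the gripper's body presses on something with over 40 N, if the wrist force passes 120 N, or if a joint passes its speed limit or range.

## Robot

A 7-joint arm with a two-finger parallel gripper is mounted at the origin on a cart in front of the work surface, level with it; the furniture and walls round the work are solid. World frame = base frame: x ahead of the robot, y to its left, z up, the work surface at z = 0. Lengths are in m, angles in rad, forces in N, time in s.
With the tool pointing down it reaches from about 0.425 to 0.825 m from the base axis. Payload 3.6 kg.
Tool frame: the origin (TCP) lies at the very end of the fingers, on their centre line; the grasp point (between the pads) lies 19 mm behind it (r.hold_point_z is the distance from the TCP to the grasp point, in m); z points along the fingers, y is the line along which they close (so a half turn about z gives the same grasp; the last joint's range is limited). The gripper opens to 93 mm and grips with 3 to 60 N. Pads are 15 mm wide; open, the fingers measure 128 mm over their backs; the gripper's body (75 mm by 188 mm) begins 65 mm behind the grasp point.
Start: joints at [-1.246, 0.615, -0.013, 1.423, 0.008, 1.103, -0.04], TCP at [0.224, 0.61, 0.219] pointing down, gripper open.
Joint ranges: [-3.12, 3.12], [-0.3, 2.06], [-1.34, 1.32], [0.26, 2.42], [-1.36, 4.5], [0.01, 1.98], [-2.84, 2.84]. Speed limits (rad/s): [2.79, 2.79, 3.14, 3.14, 3.14, 3.14, 3.14].

## Interface

Orientations are given as a 3x3 rotation matrix whose columns are the frame's x, y, z axes.
In Python, from cell import r gives the robot as it stands.
- The arm moves only by the tool arm_command, never from a script. Its argument "motion" is a list that holds one entry, the list of rows, each a list of 7 numbers: the turn, a rotation vector about the tool's x, y, z scaled (see below), then the shift along the tool's x, y, z scaled (see below), then the gripper command: -1 is shut, 1 is fully open, values between are in proportion. A call has 1 to 12 rows; each row is the pose to reach, as a shift and turn from the pose commanded when the call began, along the tool's axes at that moment; what a row does not reach only later rows make up. The controller multiplies each number of a shift by 0.3 m and each number of a turn by 90 degrees. A row lasts 1/8 s, in which the tool goes at most 62.5 mm and 10.7 degrees, less where a joint would pass 70% of its speed; a pose out of reach is approached as far as the arm can. A call with a number of a shift or a turn outside -1 to 1 is refused whole. A call with a gripper value outside its range is refused whole. The fingers move at their own pace and stop on an object; the grip force is fixed at half the most. Time passes only in rows, so rows that repeat a pose let the fingers close. It gives the time, the measured TCP pose, the force, the opening and the grip force at its end, in the units of the state.
- r.state(): the state, without advancing time (a new reading comes with each control period).
- r.capture(name): name is "side" or "top"; returns (picture, depth): 400x640x3 uint8, blue, green, red; 400x640 float32, m along the optical axis (not along the pixel's ray), 0 where there is no reading.
- r.calibration(name): a dict with "fx", "fy", "cx", "cy" (pixels), "R" (3x3) and "t" (3): a world point X has camera coordinates R X + t. Camera axes: x right, y down, z forward; pixel columns grow to the right and rows downward; lengths in m; the calibration is good to about 2 mm. A picture is of the moment at which its call begins. calibration takes no time and is no camera call.
- r.close_job(): hands the job in; it is judged then, once.
The state is a dict: "time": time; "joints": joint angles; "qd": joint speeds; "effort": joint torques, N m; "position": TCP position; "eef_rot": TCP orientation; "contact_force": force on the tool from outside, world axes, zero at the start; "ft_torque": the same for the moment, N m; "width": finger opening in m; "finger_force": force on a finger pad.
Only numpy, scipy, OpenCV 4.12 (cv2) and the standard library are available. Lean on these libraries where they do the work, as an engineer would, in place of code of your own. Each camera call takes 0.05 s, during which the arm holds its last target. There are 200 camera calls.

## Working session

There is one attempt and no reset: what is moved stays moved. The work goes in short steps, Python scripts to look and compute and a tool call to move; the robot and the scene stay as the last step left them, time stands still between calls to the robot, and variables do not carry over. Pictures are saved under pics/ and viewed, at most 14 in all, crops included, and the job is handed in when it is done.

Besides the shell and the picture viewer there is one more tool, called after "Call:" in YAML: its name, and indented under it one key for each argument. arm_command: Moves the arm, as the interface text tells. Its arguments: {"type":"object","properties":{"motion":{"type":"array"}},"required":["motion"]}

```bash
ls; mkdir -p pics
python3 - <<'E'
from cell import r
import cv2
import numpy as np
for n in("top","side"):
    p,d=r.capture(n); cv2.imwrite(f"pics/{n}0.png",p); np.save(f"pics/{n}0.npy",d)
    c=r.calibration(n); R=np.array(c["R"]);print(n,c["fx"],c["cx"],c["cy"],R.round(3).tolist(),(-R.T@np.array(c["t"])).round(3))
s=r.state();print(s["time"],s["position"],np.round(s["eef_rot"],3).tolist(),s["width"],r.hold_point_z)
E
```

```text
pics
top 396.1106001335258 318.2481790188141 197.62242750680753 [[-0.012, -1.0, 0.017], [-0.994, 0.01, -0.113], [0.113, -0.018, -0.993]] [0.35  0.003 1.155]
side 479.75678749606385 320.1799363532096 211.10476757578058 [[-0.996, -0.091, 0.001], [-0.047, 0.505, -0.862], [0.078, -0.858, -0.508]] [0.378 1.243 0.773]
0.1 [0.22370162 0.60954152 0.21761017] [[-0.939, 0.344, -0.001], [0.344, 0.939, -0.002], [-0.0, -0.002, -1.0]] 0.09301698125275094 0.0188
```

View pics/top0.png

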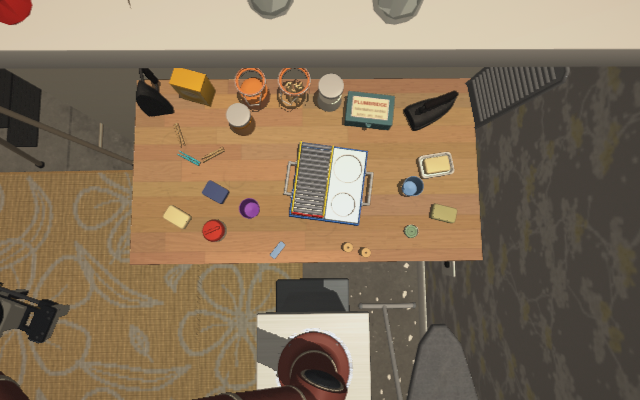

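View pics/side0.png

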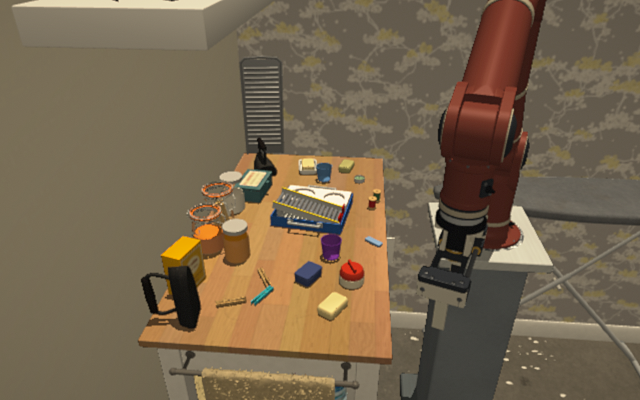

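The top view shows:
- the loose cream bar at (177,217), and a cream bar in the dish at (436,165), which stays
- the olive bar at (443,213)
- the blue cup at (411,187), and a purple look-alike at (250,208), which stays
- the red timer at (213,230)
- the navy box at (215,191)
- the candle tin at (411,231)
- the caddy at (328,183), with the lane on the left

The side view agrees.

```bash
cat > h.py <<'E'
import numpy as np, cv2
from cell import r
def world(n,d):
    c=r.calibration(n);R=np.array(c["R"]);t=np.array(c["t"])
    v,u=np.mgrid[:400,:640]
    P=np.stack([(u-c["cx"])/c["fx"]*d,(v-c["cy"])/c["fy"]*d,d],-1)
    return (P-t)@R
def ray(n,u,v,z):
    c=r.calibration(n);R=np.array(c["R"]);o=-R.T@np.array(c["t"])
    k=R.T@np.array([(u-c["cx"])/c["fx"],(v-c["cy"])/c["fy"],1.])
    return o+k*(z-o[2])/k[2]
def blob(n,d,box,zlo,zhi=9):
    u0,v0,u1,v1=box;W=world(n,d)[v0:v1,u0:u1].reshape(-1,3)
    return W[(W[:,2]>zlo)&(W[:,2]<zhi)]
def rect(p):
    (c,s,a)=cv2.minAreaRect((p[:,:2]*1000).astype(np.float32));return np.round(c,1),np.round(s,1),round(a,1)
E
python3 - <<'E'
from h import *
d=np.load("pics/top0.npy");im=cv2.imread("pics/top0.png")
W=world("top",d);print("table z",np.median(W[235:250,300:330,2]))
for nm,b,zl in [("cream",(155,198,198,236),.015),("olive",(426,200,462,228),.015),("cup",(396,172,427,200),.03),("timer",(198,216,228,246),.012),("timertop",(198,216,228,246),.043),("pinbox",(198,176,233,206),.015),("purple",(236,194,264,222),.03),("dish",(414,148,458,182),.01),("tin",(400,222,422,241),.008)]:
    p=blob("top",d,b,zl);print(nm,len(p),rect(p),"med",np.median(p,0).round(4),"zmax",p[:,2].max().round(3))
# colour contours
hsv=cv2.cvtColor(im,cv2.COLOR_BGR2HSV)
p=blob("top",d,(290,135,375,230),.02);print("caddy",rect(p))
c=im[135:235,275:385];c=cv2.resize(c,None,fx=5,fy=5,interpolation=cv2.INTER_CUBIC);cv2.imwrite("pics/caddy.png",c)
a=cv2.resize(im[165:245,155:265],None,fx=5,fy=5,interpolation=cv2.INTER_CUBIC);b=cv2.resize(im[145:245,395:465],None,fx=4,fy=4,interpolation=cv2.INTER_CUBIC)
b=b[:,:250]; cv2.imwrite("pics/l.png",np.hstack([a,cv2.resize(b,(250,400))]))
E
```

```text
table z 0.0003790817318370004
cream 394 (array([380.7, 216.7]), array([428.6,  56.7]), 74.2) med [0.4293 0.3853 0.0244] zmax 1.155
olive 378 (array([ 407.2, -204.4]), array([ 59.2, 426. ]), 7.6) med [ 0.4303 -0.3775  0.0242] zmax 1.155
cup 136 (array([ 444.5, -149.8]), array([ 55.4, 356.6]), 24.8) med [ 0.5117 -0.2992  0.0475] zmax 1.155
timer 431 (array([385.1, 154.7]), array([305.8,  62.2]), 88.3) med [0.3878 0.2736 0.0433] zmax 1.155
timertop 230 (array([359.9, 156.9]), array([304.5,  51.7]), 76.5) med [0.3883 0.2789 0.0454] zmax 1.155
pinbox 381 (array([430.3, 155.4]), array([345.1,  45.8]), 60.7) med [0.4973 0.2768 0.0288] zmax 1.155
purple 116 (array([396.6, 109.1]), array([225.6,  55.8]), 52.3) med [0.4532 0.1877 0.0482] zmax 1.155
dish 702 (array([ 492.3, -195.4]), array([ 85.9, 480.9]), 25.6) med [ 0.5702 -0.3608  0.0284] zmax 1.155
tin 129 (array([ 374.1, -150.4]), array([ 35.1, 308.3]), 2.6) med [ 0.3801 -0.2855  0.0116] zmax 1.155
caddy (array([486.3, -46.3]), array([242.3, 284.5]), 82.0)
```

View pics/caddy.png

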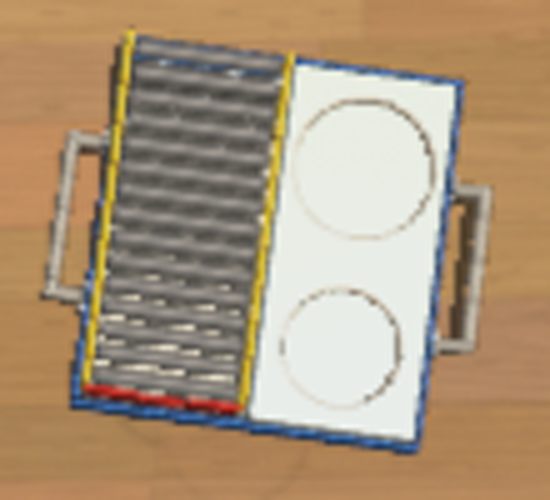

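View pics/l.png

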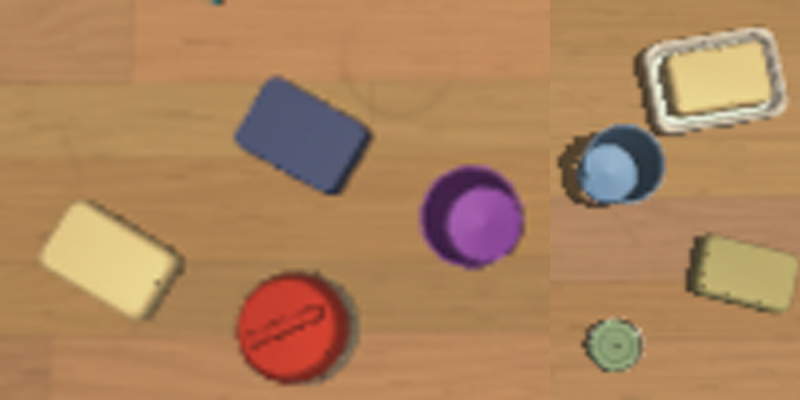

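Run:
```python
from h import *
d=np.load("pics/top0.npy");ds=np.load("pics/side0.npy");im=cv2.imread("pics/top0.png")
for nm,b,zl,zh in [("cream",(155,198,198,236),.018,.03),("olive",(426,200,462,228),.018,.03),("cup",(396,172,427,200),.049,.06),("timer",(198,216,228,246),.012,.06),("timertop",(198,216,228,246),.049,.06),("pinbox",(198,176,233,206),.018,.035),("purple",(236,194,264,222),.049,.06),("dish",(414,148,458,182),.01,.04)]:
    p=blob("top",d,b,zl,zh);print(nm,len(p),rect(p),"mean",p.mean(0).round(4))
for nm,b,zl,zh in [("cream",(310,288,355,324),.018,.03),("olive",(335,155,358,176),.018,.03),("cup",(312,158,334,186),.045,.06),("timer",(335,256,369,292),.012,.06)]:
    p=blob("side",ds,b,zl,zh);print("side",nm,len(p),rect(p),"mean",p.mean(0).round(4))
f=lambda x,y,z:ray("top",275+(x+.5)/5-.5,135+(y+.5)/5-.5,z)
L=f(364,169,.04);S=f(341,348,.04);k=L-S;yaw=np.arctan2(k[1],k[0])
print("L",L,"S",S,np.linalg.norm(k),"yaw",yaw)
# white block mask
hsv=cv2.cvtColor(im,cv2.COLOR_BGR2HSV)
m=cv2.inRange(hsv,(0,0,190),(180,40,255));m[:135]=0;m[235:]=0;m[:,:320]=0;m[:,375:]=0
v,u=np.nonzero(m);pts=np.array([ray("top",a,b,.04) for a,b in zip(u,v)]);print("block",rect(pts))
for q in[(128,35),(292,58),(88,383),(245,402)]: print("rail end",f(*q,.075 if q[1]<99 else .04).round(4))
```

```text
cream 378 (array([429., 387.]), array([71.7, 43.9]), 60.0) mean [0.4287 0.386  0.0243]
olive 358 (array([ 430.9, -379.6]), array([71. , 43.9]), 76.3) mean [ 0.4308 -0.3789  0.0241]
cup 57 (array([ 506.6, -286.2]), array([54.1, 54.8]), 84.9) mean [ 0.5079 -0.29    0.054 ]
timer 427 (array([388.5, 276.5]), array([62.5, 59.4]), 4.7) mean [0.3876 0.2741 0.0416]
timertop 51 (array([386.8, 279.4]), array([30., 38.]), 62.9) mean [0.3875 0.2792 0.054 ]
pinbox 375 (array([498.3, 277. ]), array([66.6, 45.8]), 60.1) mean [0.4982 0.2768 0.0288]
purple 50 (array([449.2, 175.5]), array([53.5, 56.2]), 0.0) mean [0.4515 0.1793 0.0539]
dish 673 (array([ 570. , -350.1]), array([ 72.8, 129. ]), 13.9) mean [ 0.5721 -0.3627  0.0253]
side cream 393 (array([426.4, 389.4]), array([69.9, 45.4]), 59.5) mean [0.426  0.3921 0.0231]
side olive 106 (array([ 425.9, -378.2]), array([72.6, 45.9]), 81.2) mean [ 0.4266 -0.374   0.0231]
side cup 75 (array([ 504.7, -285.7]), array([52.7, 61.6]), 4.2) mean [ 0.5038 -0.2877  0.0499]
side timer 517 (array([407.3, 255.8]), array([ 59.2, 129.8]), 36.1) mean [0.3859 0.2924 0.0354]
L [ 0.55980404 -0.10195288  0.04      ] S [ 0.45706076 -0.08686504  0.04      ] 0.10384519452770347 yaw -0.14580771664944403
block (array([ 510.6, -105.7]), array([130.5, 210.2]), 76.6)
rail end [0.6301 0.0316 0.075 ]
rail end [ 0.6163 -0.0597  0.075 ]
rail end [0.4387 0.0563 0.04  ]
rail end [ 0.427  -0.0321  0.04  ]
```

The caddy lies at yaw -0.146, with the lane on the +y side. Identification:
- **Cream bar:** two candidates, (177,217) lying loose on the table and (436,165) in the dish. The loose one is meant.
- **Cup:** two candidates, blue (411,187) and purple (250,208). Blue is meant.

The enlarged crop confirms both.

```bash
cat >> h.py <<'E'
from scipy.spatial.transform import Rotation as Ro
def rot(a,tilt=0):
    a=np.radians(a);h=np.array([np.cos(a),np.sin(a),0]);x=np.array([-np.sin(a),np.cos(a),0])
    y=h*np.cos(tilt)+np.array([0,0,np.sin(tilt)]);return np.c_[x,y,np.cross(x,y)]
LO=np.array([.5263,-.001]);HO=np.array([.5125,-.0950]);EX=np.array([.9894,-.1453]);EY=np.array([.1453,.9894])
def plan(*T):
    s=r.state();p=np.array(s["position"]);R=np.array(s["eef_rot"])
    print("t",round(s["time"],2),"p",p.round(4),"w",round(s["width"],4),"F",np.round(s["contact_force"],1),"ff",s["finger_force"],"j",np.round(s["joints"],2))
    for t in T:
        R2=rot(*t[3:]);rv=Ro.from_matrix(R.T@R2).as_rotvec()/(np.pi/2);sh=R.T@(np.array(t[:3])-p)/.3
        print(t,"->",rv.round(3).tolist(),sh.round(4).tolist())
E
python3 - <<'E'
from h import *
plan((.428,.388,.12,-15),(.428,.388,.12,-30),(.428,.388,.004,-30))
d=np.load("pics/top0.npy");p=blob("top",d,(414,148,458,182),.01,.04);q=p[np.argmin(np.hypot(p[:,0]-.506,p[:,1]+.286))];print("dish nearest",q)
E
```

```text
t 0.1 p [0.2237 0.6095 0.2176] w 0.093 F [-0.1 -0.1 -0.4] ff 0.0 j [-1.25  0.62 -0.01  1.42  0.01  1.1  -0.04]
(0.428, 0.388, 0.12, -15) -> [-0.001, 0.001, 0.943] [-0.8937, -0.4579, 0.3264]
(0.428, 0.388, 0.12, -30) -> [-0.001, 0.001, 1.109] [-0.8937, -0.4579, 0.3264]
(0.428, 0.388, 0.004, -30) -> [-0.001, 0.001, 1.109] [-0.8937, -0.457, 0.7131]
dish nearest [ 0.52542112 -0.29832597  0.01560416]
```

Call:
arm_command:
  motion:
    - [[0,0,0.12,-0.17,-0.09,0.06,1],[0,0,0.24,-0.35,-0.18,0.12,1],[0,0,0.35,-0.52,-0.27,0.19,1],[0,0,0.47,-0.68,-0.35,0.25,1],[0,0,0.58,-0.8,-0.41,0.29,1],[0,0,0.7,-0.87,-0.445,0.32,1],[0,0,0.81,-0.893,-0.458,0.326,1],[0,0,0.92,-0.893,-0.458,0.326,1],[0,0,0.943,-0.893,-0.458,0.326,1]]

```text
time: 1.23
position: [0.4277, 0.3887, 0.1203]
eef_rot: [[0.259, 0.966, -0.001], [0.966, -0.259, -0.001], [-0.001, -0.0, -1.0]]
contact_force: [0.4, 0.4, 0.0]
width: 0.0928
finger_force: 0.0
```

Run:
```python
from h import *
plan((.428,.388,.12,-30),(.428,.388,.005,-30))
```

```text
t 1.23 p [0.4277 0.3887 0.1203] w 0.0928 F [0.4 0.4 0. ] ff 0.0 j [-1.01  0.64  0.38  1.76 -0.31  0.8  -0.75]
(0.428, 0.388, 0.12, -30) -> [-0.0, 0.001, 0.166] [-0.0021, 0.0015, 0.0011]
(0.428, 0.388, 0.005, -30) -> [-0.0, 0.001, 0.166] [-0.0017, 0.0016, 0.3845]
```

Call:
arm_command:
  motion:
    - [[0,0,0.11,0,0,0.05,1],[0,0,0.166,0,0,0.17,1],[0,0,0.166,0,0,0.3,1],[0,0,0.166,0,0,0.37,1],[0,0,0.166,0,0,0.384,1],[0,0,0.166,0,0,0.384,1],[0,0,0.166,0,0,0.384,-1],[0,0,0.166,0,0,0.384,-1],[0,0,0.166,0,0,0.384,-1],[0,0,0.166,0,0,0.384,-1],[0,0,0.166,0,0,0.384,-1],[0,0,0.166,0,0,0.384,-1]]

```text
time: 2.72
position: [0.4281, 0.3888, 0.0057]
eef_rot: [[0.499, 0.866, -0.0], [0.866, -0.499, -0.0], [-0.0, -0.0, -1.0]]
contact_force: [0.4, 0.3, 0.6]
width: 0.0437
finger_force: 29.9
```

Run:
```python
from h import *
q=LO+.035*EX;a=-8.35
print(q);z=.004+.022+.224*.135
print("roller z",z)
plan((.428,.388,.14,-30),(*q,.16,a,.22),(*q,.09,a,.22))
```

```text
[ 0.560929  -0.0060855]
roller z 0.05624
t 2.73 p [0.4281 0.3888 0.0057] w 0.0437 F [0.4 0.3 0.6] ff 29.909892082214355 j [-0.99  0.81  0.35  1.83 -0.47  0.58 -0.87]
(0.428, 0.388, 0.14, -30) -> [-0.0, 0.0, 0.0] [-0.0027, 0.0011, -0.4478]
(np.float64(0.560929), np.float64(-0.006085500000000001), 0.16, -8.35, 0.22) -> [-0.138, 0.026, -0.239] [-0.9195, 1.041, -0.5144]
(np.float64(0.560929), np.float64(-0.006085500000000001), 0.09, -8.35, 0.22) -> [-0.138, 0.026, -0.239] [-0.9194, 1.041, -0.2811]
```

Call:
arm_command:
  motion:
    - [[0,0,0,0,0,-0.15,-1],[0,0,0,0,0,-0.33,-1],[-0.02,0,-0.03,-0.06,0.07,-0.47,-1],[-0.04,0,-0.06,-0.16,0.18,-0.51,-1],[-0.06,0.01,-0.1,-0.29,0.33,-0.514,-1],[-0.08,0.01,-0.13,-0.42,0.48,-0.514,-1],[-0.1,0.02,-0.17,-0.55,0.62,-0.514,-1],[-0.12,0.02,-0.2,-0.67,0.76,-0.514,-1],[-0.138,0.026,-0.239,-0.77,0.87,-0.514,-1],[-0.138,0.026,-0.239,-0.84,0.95,-0.514,-1],[-0.138,0.026,-0.239,-0.86,0.97,-0.514,-1],[-0.138,0.026,-0.239,-0.86,0.97,-0.514,-1]]

```text
time: 4.22
position: [0.551, 0.0205, 0.1596]
eef_rot: [[0.146, 0.966, 0.214], [0.989, -0.142, -0.032], [-0.0, 0.216, -0.976]]
contact_force: [0.1, 0.6, -1.4]
width: 0.0441
finger_force: 29.9
```

Run:
```python
from h import *
p,d=r.capture("top")
q=LO+.035*EX;a=-8.35
# bar spans from TCP-5.7mm(below) ; along tilted tool axis: bar bottom contact plane. TCP height over rollers ~5.7+1.5mm
plan((*q,.11,a,.22),(*q,.0635,a,.22))
u=cv2.resize(p[125:235,265:385],None,fx=5,fy=5);cv2.imwrite("pics/c1.png",u)
```

```text
t 4.28 p [0.5509 0.0217 0.1595] w 0.0443 F [-0.6 -0.2 -1.3] ff 29.91342382505536 j [-0.34  0.47  0.33  1.98 -0.21  0.51 -0.03]
(np.float64(0.560929), np.float64(-0.006085500000000001), 0.11, -8.35, 0.22) -> [-0.001, -0.0, 0.001] [-0.0868, 0.0098, 0.1712]
(np.float64(0.560929), np.float64(-0.006085500000000001), 0.0635, -8.35, 0.22) -> [-0.001, -0.0, 0.001] [-0.0868, -0.0238, 0.3225]
```

View pics/c1.png

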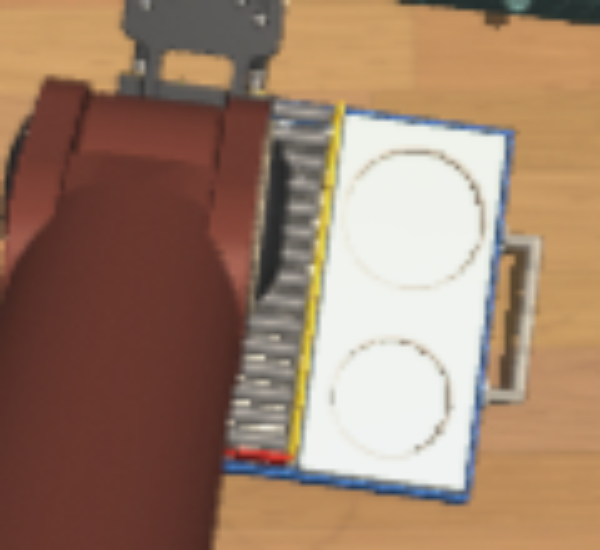

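The arm hides the bar from above. The recesses sit as measured, and the width still shows a hold. I'll set the bar down.

Call:
arm_command:
  motion:
    - [[0,0,0,-0.05,0.005,0.06,-1],[0,0,0,-0.087,0.01,0.16,-1],[0,0,0,-0.087,-0.01,0.25,-1],[0,0,0,-0.087,-0.022,0.305,-1],[0,0,0,-0.087,-0.024,0.32,-1],[0,0,0,-0.087,-0.024,0.322,-1],[0,0,0,-0.087,-0.024,0.322,1],[0,0,0,-0.087,-0.024,0.322,1],[0,0,0,-0.087,-0.024,0.322,1],[0,0,0,-0.087,-0.024,0.28,1],[0,0,0,-0.087,-0.024,0.15,1],[0,0,0,-0.087,-0.024,0.0,1]]

```text
time: 5.78
position: [0.5399, -0.0048, 0.1596]
eef_rot: [[0.146, 0.966, 0.214], [0.989, -0.142, -0.032], [-0.001, 0.217, -0.976]]
contact_force: [0.4, 0.6, 0.5]
width: 0.0926
finger_force: 0.0
```

Run:
```python
from h import *
plan((.51,-.17,.16,-10),(.4295,-.3785,.12,-13.7))
```

```text
t 5.78 p [ 0.5399 -0.0048  0.1596] w 0.0926 F [0.4 0.6 0.5] ff 0.0 j [-0.29  0.45  0.33  2.01 -0.23  0.49  0.03]
(0.51, -0.17, 0.16, -10) -> [0.139, -0.002, 0.018] [-0.5592, -0.0176, -0.0051]
(0.4295, -0.3785, 0.12, -13.7) -> [0.139, -0.006, 0.059] [-1.2859, -0.2067, 0.09]
```

Call:
arm_command:
  motion:
    - [[0.03,0,0,-0.1,-0.01,0,1],[0.06,0,0.01,-0.28,-0.02,0,1],[0.1,0,0.02,-0.47,-0.03,0,1],[0.139,0,0.03,-0.65,-0.06,0,1],[0.139,0,0.04,-0.82,-0.1,0,1],[0.139,0,0.05,-0.94,-0.14,0,1],[0.139,0,0.059,-1.0,-0.16,0.02,1],[0.139,0,0.059,-1.0,-0.16,0.02,1]]

```text
time: 6.78
position: [0.4512, -0.2952, 0.142]
eef_rot: [[0.238, 0.971, 0.002], [0.971, -0.238, 0.01], [0.01, -0.0, -1.0]]
contact_force: [0.2, -0.1, 0.4]
width: 0.0932
finger_force: 0.0
```

Run:
```python
from h import *
p,d=r.capture("top");im=p
plan((.4295,-.3785,.12,-13.7),(.4295,-.3785,.006,-13.7))
cv2.imwrite("pics/c2.png",cv2.resize(p[125:235,265:385],None,fx=5,fy=5))
b=blob("top",d,(426,200,462,228),.018,.03);print(len(b) and rect(b))
```

```text
t 6.83 p [ 0.4523 -0.2937  0.142 ] w 0.0928 F [ 0.3 -0.3  0.3] ff 0.0 j [ 0.34  0.55  0.3   1.84 -0.24  0.78  0.54]
(0.4295, -0.3785, 0.12, -13.7) -> [-0.0, -0.007, 0.001] [-0.2935, -0.0075, 0.0701]
(0.4295, -0.3785, 0.006, -13.7) -> [-0.0, -0.007, 0.001] [-0.2977, -0.0075, 0.4501]
(array([ 423.3, -350.9]), array([8.4, 2.2]), 55.7)
```

View pics/c2.png

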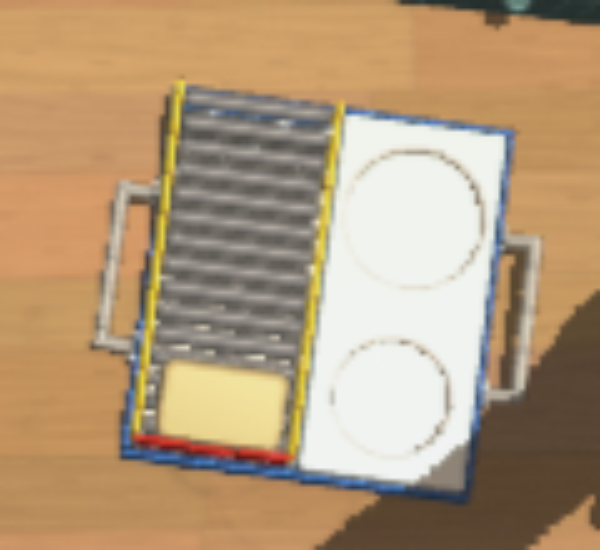

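The cream bar lies at the stop in crop pixels 160–290 × 360–450, flat and crosswise. Next, the olive bar.

Call:
arm_command:
  motion:
    - [[0,-0.007,0,-0.12,-0.003,0.03,1],[0,-0.007,0,-0.24,-0.007,0.07,1],[0,-0.007,0,-0.294,-0.0075,0.16,1],[0,-0.007,0,-0.297,-0.0075,0.3,1],[0,-0.007,0,-0.297,-0.0075,0.41,1],[0,-0.007,0,-0.297,-0.0075,0.45,1],[0,-0.007,0,-0.297,-0.0075,0.45,1],[0,-0.007,0,-0.297,-0.0075,0.45,-1],[0,-0.007,0,-0.297,-0.0075,0.45,-1],[0,-0.007,0,-0.297,-0.0075,0.45,-1],[0,-0.007,0,-0.297,-0.0075,0.45,-1],[0,-0.007,0,-0.297,-0.0075,0.45,-1]]

```text
time: 8.32
position: [0.429, -0.3798, 0.0064]
eef_rot: [[0.236, 0.972, 0.0], [0.972, -0.236, -0.001], [-0.001, 0.0, -1.0]]
contact_force: [-0.6, 0.4, 0.6]
width: 0.0477
finger_force: 0.0
```

Run:
```python
from h import *
q=LO+.04*EX+.002*EY;a=-8.35
plan((.43,-.378,.16,-13.7),(.5,-.12,.16,a,.22),(*q,.16,a,.22))
```

```text
t 8.32 p [ 0.429  -0.3798  0.0064] w 0.0477 F [-0.6  0.4  0.6] ff 0.0 j [ 0.55  0.79  0.22  1.84 -0.3   0.54  0.73]
(0.43, -0.378, 0.16, -13.7) -> [0.0, 0.001, 0.001] [0.006, 0.002, -0.5119]
(0.5, -0.12, 0.16, -8.35, 0.22) -> [-0.14, 0.007, -0.058] [0.8967, 0.0259, -0.5131]
(np.float64(0.5661666000000001), np.float64(-0.004833200000000001), 0.16, -8.35, 0.22) -> [-0.14, 0.007, -0.058] [1.3218, 0.1497, -0.5137]
```

Not yet closed; a few more rows of closing, then the lift and carry.

Call:
arm_command:
  motion:
    - [[0,0,0,0,0,0,-1],[0,0,0,0,0,0,-1],[0,0,0,0,0,0,-1],[0,0,0,0,0,-0.15,-1],[0,0,0,0,0,-0.33,-1],[0,0,0,0.05,0,-0.47,-1],[-0.03,0,-0.01,0.18,0.005,-0.51,-1],[-0.06,0,-0.02,0.35,0.01,-0.513,-1],[-0.09,0,-0.04,0.53,0.015,-0.513,-1],[-0.12,0.007,-0.05,0.71,0.02,-0.513,-1],[-0.14,0.007,-0.058,0.85,0.026,-0.513,-1],[-0.14,0.007,-0.058,0.9,0.026,-0.513,-1]]

```text
time: 9.82
position: [0.4996, -0.1153, 0.1593]
eef_rot: [[0.141, 0.966, 0.214], [0.99, -0.138, -0.029], [0.001, 0.216, -0.976]]
contact_force: [0.1, -0.5, -1.3]
width: 0.0439
finger_force: 30.0
```

Run:
```python
from h import *
q=LO+.04*EX+.002*EY;a=-8.35
plan((*q,.14,a,.22),(*q,.065,a,.22),(*q,.16,a,.22))
```

```text
t 9.82 p [ 0.4996 -0.1153  0.1593] w 0.0439 F [ 0.1 -0.5 -1.3] ff 29.995016008615494 j [-0.    0.41  0.26  2.08 -0.28  0.46  0.33]
(np.float64(0.5661666000000001), np.float64(-0.004833200000000001), 0.14, -8.35, 0.22) -> [-0.001, -0.001, 0.003] [0.3957, 0.1499, 0.0996]
(np.float64(0.5661666000000001), np.float64(-0.004833200000000001), 0.065, -8.35, 0.22) -> [-0.001, -0.001, 0.003] [0.3954, 0.0957, 0.3437]
(np.float64(0.5661666000000001), np.float64(-0.004833200000000001), 0.16, -8.35, 0.22) -> [-0.001, -0.001, 0.003] [0.3958, 0.1643, 0.0345]
```

Call:
arm_command:
  motion:
    - [[0,0,0,0.1,0.04,0.03,-1],[0,0,0,0.26,0.1,0.06,-1],[0,0,0,0.37,0.14,0.1,-1],[0,0,0,0.402,0.15,0.12,-1],[0,0,0,0.402,0.12,0.24,-1],[0,0,0,0.402,0.1,0.32,-1],[0,0,0,0.402,0.096,0.343,-1],[0,0,0,0.402,0.096,0.343,-1],[0,0,0,0.402,0.096,0.343,-1]]

```text
time: 10.95
position: [0.5686, -0.0077, 0.0667]
eef_rot: [[0.147, 0.965, 0.218], [0.989, -0.143, -0.033], [-0.0, 0.22, -0.975]]
contact_force: [-0.1, -0.1, -0.9]
width: 0.0441
finger_force: 30.0
```

Run:
```python
from h import *
q=LO+.04*EX+.002*EY;a=-8.35
plan((*q,.065,a,.22),(*q,.16,a,.22))
```

```text
t 10.95 p [ 0.5686 -0.0077  0.0667] w 0.0441 F [-0.1 -0.1 -0.9] ff 29.996119290590286 j [-0.2   0.63  0.23  2.02 -0.34  0.29  0.13]
(np.float64(0.5661666000000001), np.float64(-0.004833200000000001), 0.065, -8.35, 0.22) -> [0.001, 0.0, -0.001] [0.0082, -0.0103, 0.0034]
(np.float64(0.5661666000000001), np.float64(-0.004833200000000001), 0.16, -8.35, 0.22) -> [0.001, 0.0, -0.001] [0.0081, 0.0595, -0.3054]
```

Call:
arm_command:
  motion:
    - [[0,0,0,0.01,0,0.003,-1],[0,0,0,0.01,0,0.006,-1],[0,0,0,0.01,0,0.006,1],[0,0,0,0.01,0,0.006,1],[0,0,0,0.01,0,0.006,1],[0,0,0,0.01,0,-0.04,1],[0,0,0,0.01,0,-0.17,1],[0,0,0,0.01,0,-0.31,1],[0,0,0,0.01,0,-0.34,1]]

```text
time: 12.08
position: [0.5474, -0.0009, 0.1686]
eef_rot: [[0.146, 0.964, 0.222], [0.989, -0.142, -0.032], [0.001, 0.224, -0.975]]
contact_force: [-0.7, 0.3, 0.4]
width: 0.0931
finger_force: 0.0
```

Run:
```python
from h import *
plan((.505,-.2,.18,20),(.506,-.286,.14,45))
```

```text
t 12.07 p [ 0.5474 -0.0009  0.1686] w 0.0931 F [-0.7  0.3  0.4] ff 0.0 j [-0.33  0.45  0.37  1.99 -0.26  0.52  0.06]
(0.505, -0.2, 0.18, 20) -> [0.141, 0.035, -0.314] [-0.6772, -0.0332, -0.0473]
(0.506, -0.286, 0.14, 45) -> [0.134, 0.066, -0.591] [-0.9604, -0.019, 0.0925]
```

Call:
arm_command:
  motion:
    - [[0.03,0,-0.07,-0.08,-0.005,-0.02,1],[0.06,0.01,-0.15,-0.24,-0.01,-0.04,1],[0.09,0.02,-0.23,-0.42,-0.02,-0.05,1],[0.12,0.03,-0.31,-0.6,-0.03,-0.05,1],[0.14,0.04,-0.39,-0.77,-0.03,-0.01,1],[0.14,0.05,-0.47,-0.89,-0.02,0.03,1],[0.136,0.06,-0.55,-0.95,-0.02,0.07,1],[0.134,0.066,-0.591,-0.96,-0.019,0.092,1],[0.134,0.066,-0.591,-0.96,-0.019,0.092,1],[0.134,0.066,-0.591,-0.96,-0.019,0.092,1]]

```text
time: 13.32
position: [0.5048, -0.2852, 0.1372]
eef_rot: [[-0.707, 0.707, -0.006], [0.707, 0.707, -0.001], [0.004, -0.005, -1.0]]
contact_force: [0.7, -0.8, -0.3]
width: 0.0928
finger_force: 0.0
```

Run:
```python
from h import *
p,d=r.capture("top");p2,_=r.capture("side")
plan((.506,-.286,.014,45))
A=cv2.resize(p[125:235,265:385],None,fx=4,fy=4);B=cv2.resize(p2[140:250,260:340],None,fx=4,fy=4);cv2.imwrite("pics/c3.png",np.hstack([A,B]))
```

```text
t 13.43 p [ 0.505  -0.2853  0.1375] w 0.0933 F [0.1 0.5 0.1] ff 0.0 j [ 0.42  0.6   0.08  1.73 -0.06  0.82  1.31]
(0.506, -0.286, 0.014, 45) -> [-0.003, -0.002, 0.001] [-0.0053, 0.0027, 0.4116]
```

View pics/c3.png

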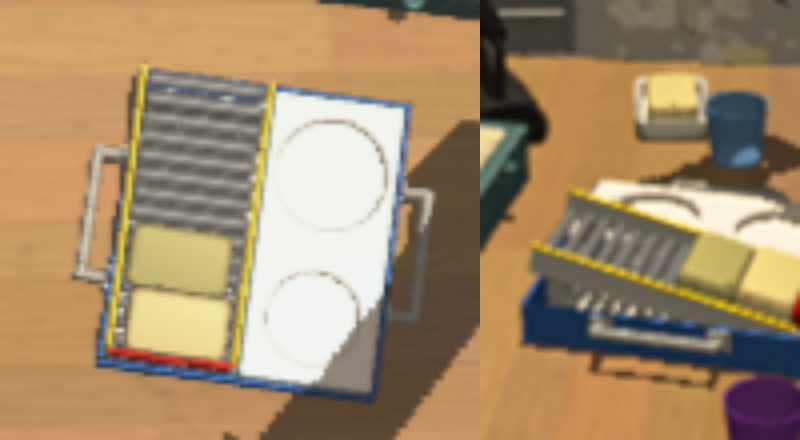

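Both bars are seated: cream in front (crop 178,322) and olive right behind it (180,258). The blue cup at (737,130) in the side crop stands clear of the dish. Now the cup.

Call:
arm_command:
  motion:
    - [[-0.003,-0.002,0,-0.005,0.003,0.05,1],[-0.003,-0.002,0,-0.005,0.003,0.18,1],[-0.003,-0.002,0,-0.005,0.003,0.32,1],[-0.003,-0.002,0,-0.005,0.003,0.395,1],[-0.003,-0.002,0,-0.005,0.003,0.41,1],[-0.003,-0.002,0,-0.005,0.003,0.41,1],[-0.003,-0.002,0,-0.005,0.003,0.41,-1],[-0.003,-0.002,0,-0.005,0.003,0.41,-1],[-0.003,-0.002,0,-0.005,0.003,0.41,-1],[-0.003,-0.002,0,-0.005,0.003,0.41,-1],[-0.003,-0.002,0,-0.005,0.003,0.41,-1],[-0.003,-0.002,0,-0.005,0.003,0.41,-1]]

```text
time: 14.92
position: [0.5058, -0.2866, 0.0144]
eef_rot: [[-0.707, 0.707, -0.0], [0.707, 0.707, -0.001], [-0.0, -0.001, -1.0]]
contact_force: [-0.3, -0.6, 1.2]
width: 0.0549
finger_force: 30.0
```

Run:
```python
from h import *
q=HO-.056*EX;print(q)
plan((.506,-.286,.15,45),(*q,.15,-8.35))
```

```text
[ 0.4570936 -0.0868632]
t 14.93 p [ 0.5058 -0.2866  0.0144] w 0.0549 F [-0.3 -0.6  1.2] ff 30.00018838327378 j [ 0.44  0.77  0.06  1.81 -0.07  0.56  1.33]
(0.506, -0.286, 0.15, 45) -> [-0.0, 0.0, 0.0] [0.0009, 0.0017, -0.4521]
(np.float64(0.45709359999999993), np.float64(-0.0868632), 0.15, -8.35) -> [-0.0, 0.0, 0.593] [0.5854, 0.3559, -0.4525]
```

Call:
arm_command:
  motion:
    - [[0,0,0,0,0,-0.1,-1],[0,0,0,0,0,-0.28,-1],[0,0,0,0,0,-0.41,-1],[0,0,0.08,0.06,0.04,-0.45,-1],[0,0,0.17,0.16,0.1,-0.452,-1],[0,0,0.26,0.28,0.17,-0.452,-1],[0,0,0.36,0.4,0.24,-0.452,-1],[0,0,0.46,0.5,0.31,-0.452,-1],[0,0,0.55,0.565,0.345,-0.452,-1],[0,0,0.593,0.585,0.356,-0.452,-1],[0,0,0.593,0.585,0.356,-0.452,-1],[0,0,0.593,0.585,0.356,-0.452,-1]]

```text
time: 16.42
position: [0.4572, -0.0873, 0.1497]
eef_rot: [[0.145, 0.989, -0.0], [0.989, -0.145, -0.001], [-0.001, -0.0, -1.0]]
contact_force: [-0.3, -0.5, -0.6]
width: 0.055
finger_force: 30.0
```

Run:
```python
from h import *
q=HO-.056*EX
plan((*q,.06,-8.35),(*q,.045,-8.35))
```

```text
t 16.43 p [ 0.4572 -0.0873  0.1497] w 0.055 F [-0.3 -0.5 -0.6] ff 29.99997843580786 j [-0.11  0.45  0.36  2.03 -0.24  0.7   0.25]
(np.float64(0.45709359999999993), np.float64(-0.0868632), 0.06, -8.35) -> [-0.0, 0.001, 0.0] [0.0017, -0.0005, 0.2991]
(np.float64(0.45709359999999993), np.float64(-0.0868632), 0.045, -8.35) -> [-0.0, 0.001, 0.0] [0.0017, -0.0004, 0.3491]
```

Call:
arm_command:
  motion:
    - [[0,0,0,0.002,0,0.1,-1],[0,0,0,0.002,0,0.22,-1],[0,0,0,0.002,0,0.3,-1],[0,0,0,0.002,0,0.335,-1],[0,0,0,0.002,0,0.347,-1],[0,0,0,0.002,0,0.347,-1],[0,0,0,0.002,0,0.347,1],[0,0,0,0.002,0,0.347,1],[0,0,0,0.002,0,0.347,1],[0,0,0,0.002,0,0.347,1],[0,0,0,0.002,0,0.2,1],[0,0,0,0.002,0,0.0,1]]

```text
time: 17.92
position: [0.4561, -0.0859, 0.1498]
eef_rot: [[0.145, 0.989, -0.005], [0.989, -0.145, -0.0], [-0.001, -0.005, -1.0]]
contact_force: [0.7, -0.7, -1.2]
width: 0.0929
finger_force: 0.0
```

Run:
```python
from h import *
plan((.45,.1,.16,10),(.387,.279,.16,22))
```

```text
t 17.93 p [ 0.4561 -0.0859  0.1498] w 0.0929 F [ 0.7 -0.7 -1.2] ff 0.0 j [-0.13  0.45  0.38  2.03 -0.25  0.71  0.26]
(0.45, 0.1, 0.16, 10) -> [-0.003, 0.0, -0.204] [0.6102, -0.1102, -0.0339]
(0.387, 0.279, 0.16, 22) -> [-0.003, -0.0, -0.337] [1.17, -0.4046, -0.033]
```

Call:
arm_command:
  motion:
    - [[0,0,-0.05,0.12,-0.02,-0.02,1],[0,0,-0.1,0.31,-0.06,-0.033,1],[0,0,-0.15,0.5,-0.1,-0.033,1],[0,0,-0.2,0.68,-0.16,-0.033,1],[0,0,-0.26,0.84,-0.24,-0.033,1],[0,0,-0.3,0.94,-0.31,-0.033,1],[0,0,-0.337,0.97,-0.34,-0.033,1],[0,0,-0.337,0.97,-0.34,-0.033,1],[0,0,-0.337,0.97,-0.34,-0.033,1]]

```text
time: 19.05
position: [0.3995, 0.2146, 0.1596]
eef_rot: [[-0.371, 0.929, -0.0], [0.929, 0.371, -0.001], [-0.001, -0.001, -1.0]]
contact_force: [-0.4, -0.2, 1.4]
width: 0.0933
finger_force: 0.0
```

Run:
```python
from h import *
p,d=r.capture("top");p2,d2=r.capture("side")
plan((.387,.279,.1,22),(.387,.279,.045,22))
A=cv2.resize(p[125:240,190:385],None,fx=4,fy=4);cv2.imwrite("pics/c4.png",A)
```

```text
t 19.15 p [0.3994 0.2148 0.1596] w 0.0928 F [-0.  -0.2 -0.4] ff 0.0 j [-0.71  0.4   0.23  2.05 -0.14  0.7  -0.01]
(0.387, 0.279, 0.1, 22) -> [-0.0, 0.001, -0.003] [0.2142, 0.0409, 0.1985]
(0.387, 0.279, 0.045, 22) -> [-0.0, 0.001, -0.003] [0.2144, 0.041, 0.3818]
```

View pics/c4.png

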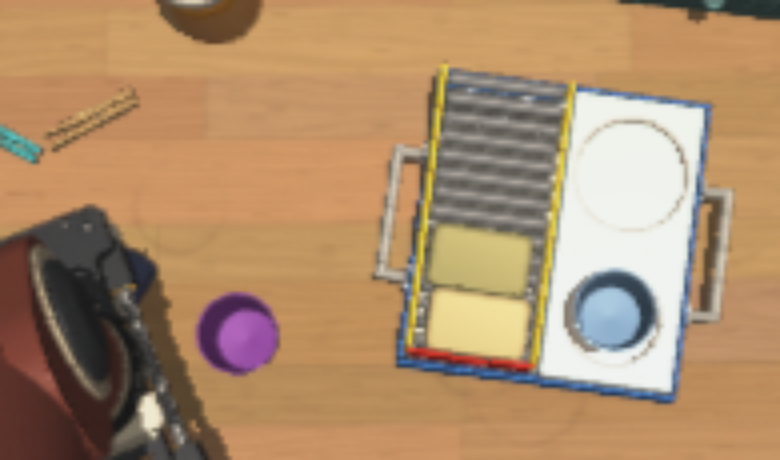

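The cup stands in the smaller recess (crop 612,312), and both bars are still in place. Now I'll grip the timer by its bar.

Call:
arm_command:
  motion:
    - [[0,0,0,0.08,0.015,0.02,1],[0,0,0,0.18,0.035,0.1,1],[0,0,0,0.214,0.041,0.22,1],[0,0,0,0.214,0.041,0.33,1],[0,0,0,0.214,0.041,0.377,1],[0,0,0,0.214,0.041,0.382,1],[0,0,0,0.214,0.041,0.382,-1],[0,0,0,0.214,0.041,0.382,-1],[0,0,0,0.214,0.041,0.382,-1],[0,0,0,0.214,0.041,0.382,-1],[0,0,0,0.214,0.041,0.382,-1],[0,0,0,0.214,0.041,0.382,-1]]

```text
time: 20.65
position: [0.3858, 0.2806, 0.0449]
eef_rot: [[-0.374, 0.927, -0.001], [0.927, 0.374, -0.0], [-0.0, -0.001, -1.0]]
contact_force: [-0.4, -1.0, -0.7]
width: 0.0378
finger_force: 0.0
```

Call:
arm_command:
  motion:
    - [[0,0,0,0,0,0,-1],[0,0,0,0,0,0,-1],[0,0,0,0,0,0,-1],[0,0,0,0,0,0,-1],[0,0,0,0,0,0,-1]]

```text
time: 21.28
position: [0.3858, 0.2806, 0.0448]
eef_rot: [[-0.374, 0.927, -0.001], [0.927, 0.374, -0.0], [-0.0, -0.001, -1.0]]
contact_force: [0.8, 0.2, -1.1]
width: 0.0075
finger_force: 30.0
```

Run:
```python
from h import *
p2,d2=r.capture("side");cv2.imwrite("pics/s1.png",cv2.resize(p2[220:310,290:400],None,fx=5,fy=5))
q=HO+.048*EX;print(q)
plan((.387,.279,.17,22),(.48,.05,.17,5),(*q,.17,-8.35))
```

```text
[ 0.5599912 -0.1019744]
t 21.32 p [0.3858 0.2806 0.0448] w 0.0077 F [-0.7 -0.4 -1.3] ff 29.990096390247345 j [-0.78  0.63  0.15  2.09 -0.21  0.44 -0.08]
(0.387, 0.279, 0.17, 22) -> [-0.001, 0.0, -0.0] [-0.0065, 0.0014, -0.4173]
(0.48, 0.05, 0.17, 5) -> [-0.001, 0.0, 0.189] [-0.8303, 0.0032, -0.4171]
(np.float64(0.5599911999999999), np.float64(-0.1019744), 0.17, -8.35) -> [-0.001, 0.0, 0.337] [-1.3999, 0.0608, -0.4171]
```

View pics/s1.png

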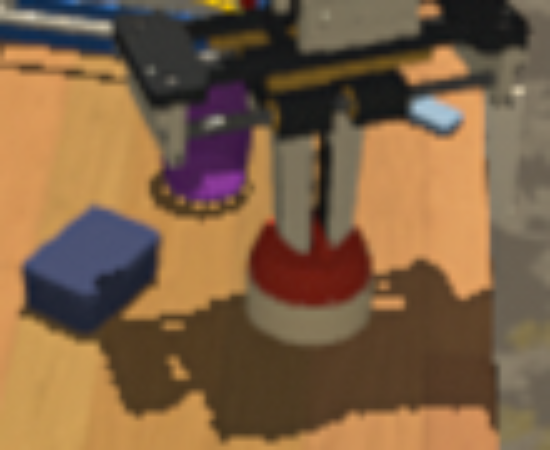

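The fingers hold the timer's bar (crop 315,235). It is upright, at width 7.7 mm. Lifting and carrying it.

Call:
arm_command:
  motion:
    - [[0,0,0,0,0,-0.08,-1],[0,0,0,0,0,-0.24,-1],[0,0,0,-0.02,0,-0.37,-1],[0,0,0.04,-0.1,0,-0.415,-1],[0,0,0.08,-0.24,0,-0.417,-1],[0,0,0.12,-0.4,0,-0.417,-1],[0,0,0.16,-0.57,0,-0.417,-1],[0,0,0.19,-0.73,0,-0.417,-1],[0,0,0.22,-0.86,0.01,-0.417,-1],[0,0,0.24,-0.94,0.02,-0.417,-1],[0,0,0.25,-0.96,0.02,-0.417,-1],[0,0,0.25,-0.96,0.02,-0.417,-1]]

```text
time: 22.82
position: [0.4982, 0.0156, 0.1692]
eef_rot: [[0.01, 1.0, -0.003], [1.0, -0.01, -0.0], [-0.0, -0.003, -1.0]]
contact_force: [-0.8, 0.0, -0.6]
width: 0.0077
finger_force: 30.0
```

Run:
```python
from h import *
q=HO+.048*EX+.001*EX
plan((*q,.17,-8.35),(*q,.076,-8.35))
```

```text
t 22.82 p [0.4982 0.0156 0.1692] w 0.0077 F [-0.8  0.  -0.6] ff 29.990430772304535 j [-0.32  0.46  0.36  1.92 -0.22  0.8   0.15]
(np.float64(0.5609805999999999), np.float64(-0.10211970000000001), 0.17, -8.35) -> [-0.002, 0.0, 0.086] [-0.3901, 0.2134, -0.0033]
(np.float64(0.5609805999999999), np.float64(-0.10211970000000001), 0.076, -8.35) -> [-0.002, 0.0, 0.086] [-0.3899, 0.2144, 0.31]
```

Call:
arm_command:
  motion:
    - [[-0.002,0,0.03,-0.08,0.04,0,-1],[-0.002,0,0.05,-0.2,0.11,0,-1],[-0.002,0,0.086,-0.32,0.175,0,-1],[-0.002,0,0.086,-0.375,0.208,0.01,-1],[-0.002,0,0.086,-0.385,0.213,0.05,-1],[-0.002,0,0.086,-0.385,0.213,0.12,-1],[-0.002,0,0.086,-0.385,0.214,0.18,-1],[-0.002,0,0.086,-0.385,0.214,0.2,-1],[-0.002,0,0.086,-0.385,0.214,0.2,-1]]

```text
time: 23.95
position: [0.5618, -0.0987, 0.1095]
eef_rot: [[0.142, 0.99, 0.001], [0.99, -0.142, 0.001], [0.001, 0.001, -1.0]]
contact_force: [-0.1, -1.2, -1.6]
width: 0.0078
finger_force: 30.0
```

Run:
```python
from h import *
q=HO+.048*EX+.001*EX+.0015*EY
p2,d2=r.capture("side");cv2.imwrite("pics/s2.png",cv2.resize(p2[130:240,260:370],None,fx=5,fy=5))
plan((*q,.0765,-8.35))
```

```text
t 24.0 p [ 0.5623 -0.0993  0.1101] w 0.0076 F [-0.1  0.3 -0.6] ff 29.990289509296417 j [-0.08  0.64  0.35  1.79 -0.3   0.76  0.28]
(np.float64(0.56119855), np.float64(-0.1006356), 0.0765, -8.35) -> [0.001, -0.0, 0.002] [-0.005, -0.0033, 0.1121]
```

View pics/s2.png

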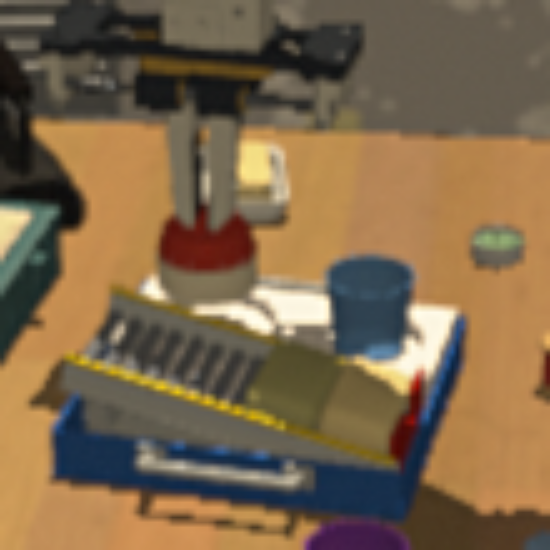

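The timer hangs upright above the larger recess (crop 208,260), and the cup stands upright at (370,305). Lowering it.

Call:
arm_command:
  motion:
    - [[0,0,0,-0.005,-0.003,0.03,-1],[0,0,0,-0.005,-0.003,0.07,-1],[0,0,0,-0.005,-0.003,0.1,-1],[0,0,0,-0.005,-0.003,0.111,-1],[0,0,0,-0.005,-0.003,0.112,-1],[0,0,0,-0.005,-0.003,0.112,-1]]

```text
time: 24.75
position: [0.5616, -0.1017, 0.0767]
eef_rot: [[0.144, 0.99, 0.003], [0.99, -0.144, -0.001], [-0.0, 0.003, -1.0]]
contact_force: [-0.1, 0.2, -1.0]
width: 0.0076
finger_force: 30.0
```

Call:
arm_command:
  motion:
    - [[0,0,0,0,0,0.002,-1],[0,0,0,0,0,0.002,-0.4],[0,0,0,0,0,0.002,-0.4],[0,0,0,0,0,0.002,-0.4],[0,0,0,0,0,-0.06,-0.4],[0,0,0,0,0,-0.2,0],[0,0,0,0,0,-0.35,0],[0,0,0,-0.15,-0.1,-0.4,0],[0,0,0,-0.3,-0.2,-0.4,0],[0,0,0,-0.45,-0.3,-0.4,0],[0,0,0,-0.6,-0.35,-0.4,0],[0,0,0,-0.7,-0.35,-0.4,0]]

```text
time: 26.25
position: [0.4248, -0.2966, 0.1968]
eef_rot: [[0.147, 0.989, 0.002], [0.989, -0.147, -0.001], [-0.001, 0.003, -1.0]]
contact_force: [0.4, -0.4, -0.1]
width: 0.0467
finger_force: 0.0
```

Run:
```python
from h import *
p,d=r.capture("top");p2,d2=r.capture("side");plan()
A=cv2.resize(p[125:235,275:385],None,fx=3.6,fy=3.6);B=cv2.resize(p2[130:240,260:370],None,fx=3.6,fy=3.6);cv2.imwrite("pics/f.png",np.hstack([A,B]))
for b in[(325,140,370,185),(325,180,365,222)]:
    P=blob("top",d,b,.06,.12);print(rect(P),P[:,2].max())
print((HO+.048*EX),(HO-.056*EX))
```

```text
t 26.35 p [ 0.4253 -0.2985  0.1968] w 0.0466 F [-0.2  0.4  0.7] ff 0.0 j [ 0.28  0.46  0.42  1.84 -0.24  0.88  0.66]
(array([568.9, -85.1]), array([106.9,  94. ]), 4.2) 0.08845505266575177
(array([470.5, -68.8]), array([96.9, 55.3]), 56.1) 0.0888710086461682
[ 0.5599912 -0.1019744] [ 0.4570936 -0.0868632]
```

View pics/f.png

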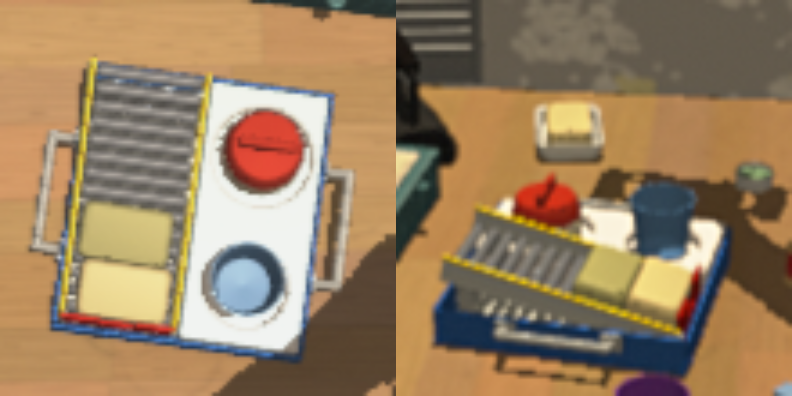

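Timer (crop 263,150) and cup (245,280) look upright in their recesses. I'll check their seating by height.

Run:
```python
from h import *
p,d=r.capture("top");W=world("top",d)
hsv=cv2.cvtColor(p,cv2.COLOR_BGR2HSV)
m=(cv2.inRange(hsv,(0,130,90),(8,255,255))|cv2.inRange(hsv,(172,130,90),(180,255,255)))>0
m[:150]=0;m[185:]=0;m[:,330:370]&=True;m[:,:330]=0;m[:,370:]=0
P=W[m];print("timer",len(P),P.mean(0).round(4),"z pct",np.percentile(P[:,2],[5,50,95,99]).round(4))
P=P[P[:,2]>.05];print(rect(P)); T=P[P[:,2]>.079];print("bar",len(T),T.mean(0),rect(T))
b=blob("top",d,(328,190,360,222),.078,.1);print("cup rim",len(b),rect(b),np.percentile(b[:,2],[5,50,95]))
w=blob("top",d,(335,183,350,188),.03,.05);print("block top",w[:,2].mean())
```

```text
timer 363 [ 0.5589 -0.1003  0.0771] z pct [0.0638 0.0739 0.0849 0.0882]
(array([464.2, -67.5]), array([ 59. , 262.3]), 71.2)
bar 52 [ 0.55834251 -0.10001096  0.10492528] (array([466.1, -43.7]), array([ 42.1, 247.3]), 58.6)
cup rim 53 (array([458.7, -86.6]), array([54.6, 55. ]), 89.4) [0.07997321 0.08462801 0.08699696]
block top 0.04102600897183768
```

```bash
python3 -c "
from cell import r
print(r.close_job())"
```

```text
the job is handed in; nothing more can be done
None
```

I packed the caddy and handed it in at about 26 s: cream bar at the stop with the olive one right behind it, and the cup and timer upright in their recesses. The dish bar, pin box, candle tin and purple cup were not touched.

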